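# Square a painted panel on its cradle and weight it for gluing

## Robot

A 7-joint arm with a two-finger parallel gripper is mounted at the origin on the work surface. World frame = base frame: x ahead of the robot, y to its left, z up, the work surface at z = 0. Lengths are in m, angles in rad, forces in N, time in s.
With the tool pointing down it reaches from about 0.4 to 0.925 m from the base axis. Payload 4.1 kg.
Tool frame: the origin (TCP) lies on the mounting face of the last link; the fingertips stand 173 mm ahead of it and the grasp point (between the pads) lies 155 mm ahead of it; z points along the fingers, x is the direction in which the jaws open and shut, and the axes are right-handed (so a half turn about z gives the same grasp; the last joint's range is limited). The gripper opens to 85 mm and grips with 20 to 120 N. Pads are 22 mm wide; open, the fingers measure 114 mm over their backs; the gripper's body (76 mm by 85 mm) begins 54 mm behind the grasp point. The pads swing forward as they close: fully open they stand 13 mm farther back than shut.
Start: joints at [1.079, 0.398, 0.045, 1.537, -0.019, 1.207, -0.051], TCP at [0.249, -0.6, 0.405] pointing down, gripper open.
Joint ranges: [-2.82, 2.82], [-0.49, 2.23], [-1.37, 1.46], [0, 2.46], [-1.36, 4.5], [0.23, 2], [-2.94, 2.94]. Speed limits (rad/s): [2.57, 2.57, 3.14, 3.14, 3.14, 3.14, 3.14].

## Interface

Orientations are given as a rotation vector (axis times angle).
In Python, from workcell import * gives the robot as it stands. Calls block until the motion is done:
- move_ptp(position, orientation): joint-space move of the TCP to a pose.
- line_to(position, attitude=None, max_speed=0.15, f_stop=None): straight line of the TCP; attitude=None keeps the orientation; max_speed is the mean speed in m/s. With f_stop (N) it stops when the force on the tool has changed by that much, and returns True; else False.
- move_joints(angles): joint-space move.
- grip(opening, effort=None): finger opening in m; effort is the grip in N (None keeps the last); returns when the fingers have stopped.
- hold(seconds).
- ik(position, orientation): joint angles nearest the present ones, or None.
- snapshot(name): name is "scene" or "top"; returns a dict with "frame" (480x640x3 uint8, red, green, blue), "depth" (480x640 float32, m along the optical axis (not along the pixel's ray), 0 where there is no reading), "fx", "fy", "cx", "cy" (pixels), "world_to_cam" (4x4, takes a point from world to camera coordinates). Camera axes: x right, y down, z forward; pixel columns grow to the right and rows downward; lengths in m; the calibration is good to about 2 mm. A picture is of the moment at which its call begins.
A pose or a line that the arm cannot do raises MotionError and nothing moves.
- job_done(): hands the job in, once; it reports no verdict.
Readings, each from a call of its own:
- get_time(): time.
- get_joint_pos(): joint angles.
- get_joint_vel(): joint speeds.
- get_effort(): joint torques, N m.
- get_tool_pos(): TCP position.
- get_eef_rot(): TCP orientation.
- get_wrist_force(): force on the tool from outside, world axes, zero at the start.
- get_torque(): the same for the moment, N m.
- get_grip_width(): finger opening in m.
Only numpy, scipy, OpenCV 4.12 (cv2) and the standard library are available. Lean on these libraries where they do the work, as an engineer would, in place of code of your own. Each camera call takes 0.05 s, during which the arm holds its last target. There are 200 camera calls.

## Task

The painted panel lies crooked on the wooden cradle it is to be glued to: first lift the tin off it and stand the tin upright on the white tile, all of its foot on the tile. Then nudge the panel until its edges are flush with the cradle's on all four sides, and only then set the steel press weight down gently, flat on the middle of the panel, so that the panel stays flush. Keep the tin and the weight from tipping over, and leave the brush pot, the tape roll and the spatula where they are.

Things in the scene. Friction and masses are not known exactly. Their poses are not given: they have to be found in the camera images.
- cradle: open frame of plain pine, 130 mm (own x) by 170 mm (own y), 45 mm high, strips 18 mm wide, fixed to the bench by screws from below; origin at the centre of its underside, z up. Its top is 45 mm above the bench
- panel: stiff white painted panel with muted patches, the same outline as the cradle: 130 mm (own x) by 170 mm (own y), 12 mm thick, 0.25 kg, loose, lying on top of the cradle, shifted up to 25 mm each way and turned up to 0.22 rad; origin at the centre of its underside, so it is flush when its origin is 45 mm above the cradle's and its axes agree with the cradle's
- tin: closed round can, 56 mm in diameter, 85 mm high, about 0.25 kg, standing on the panel at the start; origin at the centre of its underside, z up
- tile: square white ceramic tile, 110 by 110 mm, 8 mm thick, fixed to the bench on one side of the cradle; origin at the centre of its underside, z up
- weight: dark steel press weight, block 70 mm (own x) by 50 mm (own y) by 26 mm high, about 0.7 kg, standing on the bench on the other side; on its top an upright grip bar, 44 mm long (own x), 12 mm thick (own y), reaching from 26 to 56 mm above the underside; origin at the centre of the underside, z up
- brush_pot: bystander: metal pot 68 mm in diameter, 100 mm high, with brushes up to 205 mm; origin at the centre of its underside
- tape_roll: bystander: roll of tape lying flat, 100 mm across, 25 mm high; origin at the centre of its underside
- spatula: bystander: spatula lying across the far part of the bench, 280 mm long along its own x; origin at its underside
Things that resemble listed ones, but are neither listed nor needed, are in the scene too. Of the things that look like the panel, the smallest one is meant.

How it is judged:
On the way, in this order (a step that is already met when the one before it is completed fails the run):
1. the tin stands upright and released on the tile (x of tin in the frame of tile between -0.03 and 0.03 m and y of tin in the frame of tile between -0.03 and 0.03 m and z of tin in the frame of tile between 0.005 and 0.011 m and angle between tin's own z axis and vertical below 0.05 rad and linear speed of tin below 0.02 m/s and contact force between tin and the fingers below 0.2 N), for 0.2 s.
2. the panel lies flush on the cradle, the weight not yet on it (x of panel in the frame of cradle between -0.004 and 0.004 m and y of panel in the frame of cradle between -0.004 and 0.004 m and z of panel in the frame of cradle between 0.042 and 0.048 m and angle between the x axis of panel and the x axis of cradle, either way round below 0.03 rad and angle between panel's own z axis and vertical below 0.03 rad and linear speed of panel below 0.01 m/s and contact force between weight and panel below 0.1 N), for 0.2 s.
At the end, for the whole second after the job is handed in: Tin upright and released on the tile, centre within 30 mm of the tile's along each tile side; panel flat on the cradle, flush within 4 mm along both cradle axes and 0.03 rad; weight flat and released on the panel, within 15 mm of its centre; all at rest (all of step 1 and x of panel in the frame of cradle between -0.004 and 0.004 m and y of panel in the frame of cradle between -0.004 and 0.004 m and z of panel in the frame of cradle between 0.042 and 0.048 m and angle between the x axis of panel and the x axis of cradle, either way round below 0.03 rad and angle between panel's own z axis and vertical below 0.03 rad and linear speed of each of panel, weight below 0.01 m/s and horizontal distance between weight and panel below 0.015 m and z of weight in the frame of panel between 0.009 and 0.015 m and angle between weight's own z axis and vertical below 0.05 rad and contact force between weight and the fingers below 0.2 N); the robot touches nothing.
It fails at once if the tin or the weight tips by more than 0.5 rad (angle between any of tin, weight's own z axis and vertical above 0.5 rad).
It fails at once if the weight is dropped or slammed on the panel (faster than 0.2 m/s within 10 mm of it) (horizontal distance between weight and panel below 0.08 m and z of weight in the frame of panel between 0.005 and 0.022 m and linear speed of weight above 0.2 m/s).
It fails at once if the brush pot, the tape roll or the spatula is moved more than 20 mm (distance of any of brush_pot, tape_roll, spatula from where it was at the start of the episode above 0.02 m).
It also fails if it takes over 69 s, if anything falls off the work surface, if the arm or the gripper's body presses on something with over 40 N, if the wrist force passes 120 N, or if a joint passes its speed limit or range.

## Working session

There is one attempt and no reset: what is moved stays moved. The work goes in short steps, each a Python script; the robot and the scene stay as the last script left them, time stands still between calls to the robot, and variables do not carry over. Pictures are saved under pics/ and viewed, about 8 in all and at most 12, crops included, and the job is handed in when it is done.

```bash
ls; mkdir -p pics
python3 - <<'E'
from workcell import *
import cv2,numpy as np
for n in("scene","top"):
    s=snapshot(n);cv2.imwrite(f"pics/{n}0.png",s["frame"][:,:,::-1]);np.savez(f"{n}0.npz",**s)
    W=s["world_to_cam"];print(n,s["fx"],s["cx"],s["cy"],np.round(np.linalg.inv(W),3).tolist())
print(get_time(),get_tool_pos(),get_eef_rot(),get_grip_width())
E
```

```text
pics
scene 612.5026969283258 325.78341667345006 249.29456285404638 [[0.859, 0.413, -0.302, 0.875], [0.512, -0.702, 0.495, -0.589], [-0.007, -0.58, -0.815, 1.104], [0.0, 0.0, 0.0, 1.0]]
top 438.913807495033 305.3819870560273 240.54480212887432 [[0.007, -0.98, 0.198, 0.271], [-1.0, -0.008, -0.004, 0.005], [0.006, -0.198, -0.98, 1.078], [0.0, 0.0, 0.0, 1.0]]
0.1 [ 0.24872854 -0.6002322   0.40376083] [-2.61162224e+00  1.74458424e+00  2.45098237e-03] 0.08542890817642007
```

View pics/scene0.png

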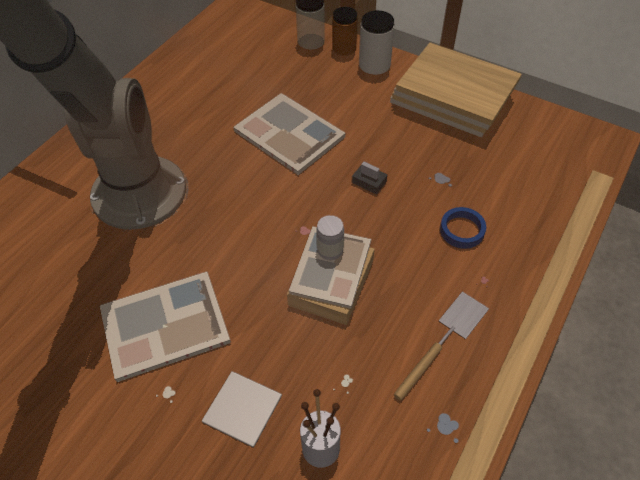

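View pics/top0.png

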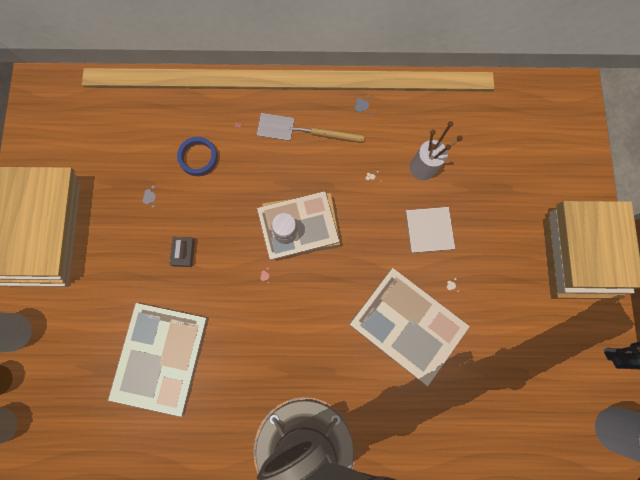

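The top view shows the panel and tin at about (300,225), the tile at (431,230), the weight at (182,251), the pot at (428,160) and the tape at (197,156). Next I measure them from the depth cloud.

```bash
cat > h.py <<'E'
import numpy as np,cv2
def cloud(s):
    v,u=np.mgrid[:480,:640];d=s["depth"]
    P=np.stack([(u-s["cx"])*d/s["fx"],(v-s["cy"])*d/s["fy"],d],-1)
    M=np.linalg.inv(s["world_to_cam"]);P=P@M[:3,:3].T+M[:3,3]
    P[d<=0]=np.nan
    return P
def rect(xy):
    (c,sz,a)=cv2.minAreaRect((xy*1000).astype(np.float32))
    return np.round(c,1).tolist(),np.round(sz,1).tolist(),round(a,2)
def sel(s,P,c,r,z0,z1):
    return (np.hypot(P[...,0]-c[0],P[...,1]-c[1])<r)&(P[...,2]>z0)&(P[...,2]<z1)
def clean(m):
    n,l,st,_=cv2.connectedComponentsWithStats(m.astype(np.uint8))
    return l==1+np.argmax(st[1:,4])
E
python3 - <<'E'
from h import *
px={"panel":(310,240),"tin":(284,225),"tile":(431,230),"weight":(188,258),"pot":(425,165),"tape":(186,145)}
S={n:np.load(n+"0.npz") for n in("top","scene")};C={n:cloud(S[n]) for n in S}
for k,(u,v) in px.items(): print(k,np.round(C["top"][v,u],3))
b=C["top"][310,250:300];print("bench z",b[:,2].mean())
cen={k:C["top"][v,u,:2] for k,(u,v) in px.items()}
for n in S:
    s,P=S[n],C[n];f=s["frame"].astype(int)
    sat=f.max(2)-f.min(2)
    for k,r,z0,z1 in(("panel",.15,.051,.064),("tin",.05,.138,.148),("tile",.09,.004,.013),("weight",.06,.020,.035),("weight",.06,.045,.065),("weight",.06,.012,.065)):
        m=sel(s,P,cen[k],r,z0,z1)
        if k=="tile": m&=(sat<40)
        if m.sum()<5: print(n,k,"few");continue
        m=clean(m); print(n,k,m.sum(),rect(P[m][:,:2]),"z",np.median(P[m][:,2]).round(4))
    m=sel(s,P,cen["panel"],.16,.012,.048); 
    print(n,"cradle",m.sum(),rect(P[m][:,:2]))
    m2=clean(sel(s,P,cen["panel"],.16,.041,.049));print(" cradle top",m2.sum(),rect(P[m2][:,:2]))
    np.save(n+"_cr.npy",P[m])
E
```

```text
panel [ 0.479 -0.011  0.058]
tin [0.495 0.048 0.141]
tile [ 0.517 -0.315  0.007]
weight [0.439 0.285 0.024]
pot [ 0.656 -0.283  0.093]
tape [0.734 0.309 0.019]
bench z 0.0009728138993211122
top panel 3151 ([517.1, 19.5], [131.5, 170.0], 15.0) z 0.0576
top tin 418 ([497.3, 49.1], [50.1, 50.1], 52.68) z 0.1424
top tile 1815 ([519.5, -311.7], [110.0, 110.1], 5.26) z 0.0084
top weight 446 ([456.2, 302.2], [50.2, 69.9], 88.55) z 0.0264
top weight 116 ([455.8, 302.1], [12.1, 43.1], 89.6) z 0.0555
top weight 619 ([456.1, 302.1], [50.1, 70.2], 87.93) z 0.027
top cradle 261 ([521.4, 9.7], [140.1, 168.9], 12.3)
 cradle top 118 ([551.7, -64.0], [98.6, 10.8], 11.67)
scene panel 3678 ([514.7, 18.7], [131.4, 174.8], 14.84) z 0.0575
scene tin 427 ([494.9, 48.8], [52.1, 49.7], 85.6) z 0.1422
scene tile 3286 ([518.6, -312.2], [111.6, 112.1], 5.33) z 0.0082
scene weight 368 ([454.0, 300.4], [54.7, 71.3], 89.31) z 0.0262
scene weight 121 ([454.7, 302.7], [17.8, 43.0], 86.26) z 0.0545
scene weight 616 ([454.3, 300.4], [54.7, 71.7], 89.31) z 0.0273
scene cradle 1023 ([521.2, 12.1], [133.3, 173.4], 9.73)
 cradle top 328 ([535.0, -65.8], [133.5, 19.4], 12.64)
```

Run:
```python
from h import *
for n in("scene","top"):
    P=np.load(n+"_cr.npy")
    P=P[(P[:,2]>.014)&(P[:,2]<.038)]
    for a0 in (10,):
        c,s=np.cos(np.radians(a0)),np.sin(np.radians(a0))
        q=P[:,:2]-[.521,.011];X=q@[c,s];Y=q@[-s,c]
        for nm,m in(("+x",(X>.052)&(abs(Y)<.08)),("-x",(X<-.052)&(abs(Y)<.08)),("-y",(Y<-.072)&(abs(X)<.06)),("+y",(Y>.072)&(abs(X)<.06))):
            if m.sum()<15: print(n,nm,m.sum());continue
            vx,vy,x0,y0=cv2.fitLine(P[m][:,:2].astype(np.float32)*1000,cv2.DIST_HUBER,0,.1,.01).ravel()
            off=np.array([x0,y0])/1000-[.521,.011]
            print(n,nm,m.sum(),"ang",round(np.degrees(np.arctan2(vy,vx)),2),"offset",round(off@[c,s],4),round(off@[-s,c],4))
```

```text
scene +x 120 ang -80.28 offset 0.0641 0.0024
scene -x 1
scene -y 320 ang 9.65 offset -0.0025 -0.0827
scene +y 0
top +x 0
top -x 56 ang -80.42 offset -0.0636 -0.0396
top -y 0
top +y 0
```

Here is the plan:
- **Cradle:** at about (.5215,.0137), turned 9.65°.
- **Panel:** at about (.516,.019), turned 15°.
- **Tin:** at about (.496,.049). It goes to the tile at (.519,-.312).

I'll move the tin first.

```bash
cat >> h.py <<'E'
def down(deg):
    a=np.radians(deg)/2;return [np.pi*np.cos(a),np.pi*np.sin(a),0]
E
python3 - <<'E'
from h import *; from workcell import *
o=down(-10);t=[.496,.049];g=[.519,-.312]
move_ptp(t+[.36],o);print(get_joint_pos().round(2),get_time())
print("hit",line_to(t+[.263],max_speed=.12,f_stop=6))
grip(.03,30);print("w",get_grip_width(),get_time())
line_to(t+[.32])
print(get_grip_width())
move_ptp(g+[.33],o)
line_to(g+[.23],max_speed=.12)
print("hit",line_to(g+[.208],max_speed=.03,f_stop=3),get_tool_pos(),get_time())
grip(.085);line_to(g+[.34],max_speed=.2);print(get_time(),get_grip_width())
# two-finger push station check: joint solutions at the 4 sides
C=np.array([.5215,.0137])
for d,yaw in((99.65,9.65),(-80.35,9.65),(9.65,99.65),(189.65,99.65)):
    for y in(yaw,yaw-180):
        e=np.array([np.cos(np.radians(d)),np.sin(np.radians(d))]);p=C+.14*e
        q=ik([*p,.195],down(y));print(d,y,None if q is None else np.round(q,2))
E
```

```text
[ 0.4   0.21 -0.66  1.93  0.15  1.05 -0.5 ] 2.575
hit False
w 0.055367728433713605 3.9167
0.055441971794474514
hit True [ 0.51909769 -0.31206597  0.21484662] 7.3333
8.525 0.08478597195101689
99.65 9.65 [ 0.26  0.55 -0.79  2.01  0.54  0.8  -0.69]
99.65 -170.35 [ 0.5   0.73 -1.16  2.01  0.83  0.98  2.22]
-80.35 9.65 [ 0.58  0.54 -0.55  1.93  0.39  0.78 -0.02]
-80.35 -170.35 [ 0.13  0.49  0.03  1.94 -0.02  0.72 -2.81]
9.65 99.65 [ 0.45  0.78 -0.84  1.67  0.66  1.01  1.12]
9.65 -80.35 [ 0.09  0.64 -0.29  1.68  0.23  0.86 -1.7 ]
189.65 99.65 [ 0.74  0.36 -0.93  2.32  0.48  0.66  1.19]
189.65 -80.35 [ 0.31  0.27 -0.43  2.32  0.2   0.58 -1.69]
```

```bash
cat >> h.py <<'E'
C=np.array([.5215,.0137]);TH=9.65
def side(d,yaw,half,f=6,zt=.195):
    from workcell import move_ptp,line_to,get_tool_pos,get_time
    a=np.radians(TH+d);e=np.array([np.cos(a),np.sin(a)]);o=down(yaw)
    P=lambda r,z:[*(C+e*r),z]
    move_ptp(P(half+.043,.27),o)
    if line_to(P(half+.043,zt),max_speed=.15,f_stop=8): print("blocked");return
    line_to(P(half+.022,zt),max_speed=.06,f_stop=f)
    h=line_to(P(half+.004,zt),max_speed=.025,f_stop=f)
    r=(get_tool_pos()[:2]-C)@e
    print(d,"stop",h,"r-half mm",round((r-half)*1000,1),round(get_time(),1))
    line_to(P(half+.043,zt),max_speed=.12);line_to(P(half+.043,.27),max_speed=.2)
E
python3 - <<'E'
from h import *; from workcell import *
side(90,TH,.085)
side(180,TH-90,.065)
move_ptp([.45,.25,.40],down(TH))
s=snapshot("top");np.savez("top1.npz",**s);s2=snapshot("scene");np.savez("scene1.npz",**s2)
cv2.imwrite("pics/m1.png",np.hstack([s["frame"][120:380,150:500],s2["frame"][190:450,180:430]])[:,:,::-1])
for s in(s,s2):
    P=cloud(s);m=clean(sel(s,P,[.52,.015],.15,.051,.064));print(m.sum(),rect(P[m][:,:2]))
E
```

```text
90 stop True r-half mm 10.3 11.9
180 stop True r-half mm 9.8 15.5
3763 ([523.8, 7.5], [132.1, 170.3], 9.72)
4497 ([521.2, 7.0], [131.8, 174.1], 9.51)
```

View pics/m1.png

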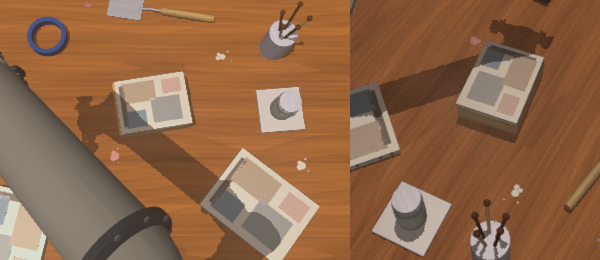

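The tin is upright on the tile (its foot is at about (285,108) in the left half). The panel is now aligned with the cradle at 9.6°, but it overhangs on −y by about 6 mm. I'll push from the two remaining sides.

Run:
```python
from h import *; from workcell import *
side(-90,TH,.085)
side(0,TH-90,.065)
move_ptp([.45,.25,.40],down(TH))
for n in("top","scene"):
    s=snapshot(n);np.savez(n+"2.npz",**s)
    P=cloud(s);m=clean(sel(s,P,[.52,.015],.15,.051,.064));print(m.sum(),rect(P[m][:,:2]))
    m=sel(s,P,[.52,.015],.16,.014,.038);Q=P[m][:,:2]-C;a=np.radians(TH)
    X=Q@[np.cos(a),np.sin(a)];Y=Q@[-np.sin(a),np.cos(a)]
    A=P[clean(sel(s,P,[.52,.015],.15,.051,.064))][:,:2]-C;AX=A@[np.cos(a),np.sin(a)];AY=A@[-np.sin(a),np.cos(a)]
    p=lambda v,k:np.round(np.percentile(v,k)*1000,1) if len(v) else None
    for nm,cw in(("+x",X[(X>.05)&(abs(Y)<.075)]),("-x",X[(X<-.05)&(abs(Y)<.075)]),("-y",Y[(Y<-.07)&(abs(X)<.055)]),("+y",Y[(Y>.07)&(abs(X)<.055)])):
        print(n,nm,len(cw),"cradle wall",p(cw,50))
    print("panel X",p(AX,[1,99]),"Y",p(AY,[1,99]))
print(get_time())
```

```text
-90 stop True r-half mm 10.9 20.8
0 stop True r-half mm 11.3 24.9
3763 ([522.1, 12.8], [131.2, 170.0], 9.48)
top +x 0 cradle wall None
top -x 106 cradle wall -64.2
top -y 0 cradle wall None
top +y 0 cradle wall None
panel X [-64.2  64.1] Y [-84.   82.4]
4467 ([519.6, 13.1], [131.4, 175.5], 9.71)
scene +x 112 cradle wall 63.2
scene -x 0 cradle wall None
scene -y 292 cradle wall -85.4
scene +y 0 cradle wall None
panel X [-65.6  62.6] Y [-86.   82.3]
27.125
```

The panel is flush within about 1 mm: its edges are at X ±64 and Y −84/+82, against walls at −64.2, +63.2 and −85.4. The four contact stops also agree. Now the weight.

Run:
```python
from h import *; from workcell import *
o=down(-91);w=[.4553,.3022];g=[.5217,.0132]
grip(.06)
move_ptp(w+[.30],o);print("hit",line_to(w+[.206],max_speed=.1,f_stop=6))
grip(.005,60);print("w",get_grip_width(),get_time())
line_to(w+[.34],max_speed=.12);print(get_grip_width())
o=down(TH-90);move_ptp(g+[.34],o)
line_to(g+[.276],max_speed=.08)
print("hit",line_to(g+[.255],max_speed=.015,f_stop=3),get_tool_pos(),get_time())
```

```text
hit False
w 0.010643364326826771 30.7083
0.010641262357571594
hit True [0.52162223 0.0132938  0.26341841] 34.9333
```

Run:
```python
from h import *; from workcell import *
g=[.5217,.0132]
hold(.2);grip(.04);line_to(g+[.36],max_speed=.1)
move_ptp([.42,.33,.40],down(TH-90));hold(.3)
I=[]
for n in("top","scene"):
    s=snapshot(n);I.append(s["frame"]);P=cloud(s)
    m=clean(sel(s,P,[.52,.015],.15,.051,.064));print(n,"panel",rect(P[m][:,:2]))
    m=clean(sel(s,P,[.52,.015],.06,.078,.090));print("weight block",rect(P[m][:,:2]),np.median(P[m][:,2]))
    m=clean(sel(s,P,[.519,-.312],.06,.088,.10));print("tin",rect(P[m][:,:2]),np.median(P[m][:,2]))
cv2.imwrite("pics/m2.png",np.hstack([I[0][90:380,150:500],I[1][160:450,180:480]])[:,:,::-1]);print(get_time(),get_wrist_force())
```

```text
top panel ([522.0, 12.8], [131.3, 170.1], 9.52)
weight block ([522.0, 12.5], [71.6, 50.1], 9.39) 0.08334171762248915
tin ([519.2, -311.4], [50.2, 50.4], 58.06) 0.0934531882110925
scene panel ([519.5, 13.3], [131.9, 176.0], 9.78)
weight block ([520.1, 10.9], [70.6, 52.0], 9.19) 0.08320821857917626
tin ([517.7, -311.8], [50.4, 50.5], 2.94) 0.09337659798082054
38.3333 [-0.19332608  0.53693834 -0.0618321 ]
```

View pics/m2.png

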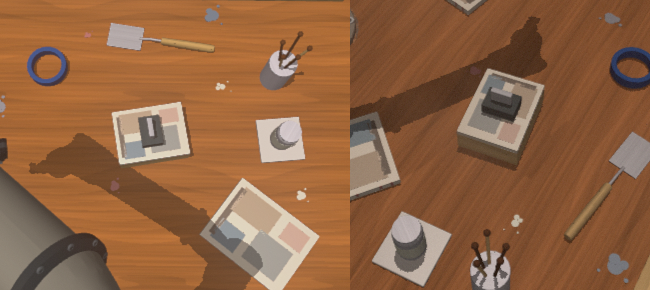

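The weight sits flat in the middle of the flush panel (about (152,130) in the left half), the tin is upright on the tile at (285,137), and the bystanders look unmoved.

```bash
python3 -c "
from workcell import *
job_done()"
```

```text
the job is handed in; nothing more can be done
```

I finished the job and handed it in at about 38 s of the 69 s allowed; `job_done()` gives no verdict.

- **What I did:** I lifted the tin onto the tile. I squared the panel by pushing each of its four sides with both open fingers until they met the fixed cradle. Then I set the weight down slowly with a force stop and moved the arm clear.
- **Tin:** it stands upright on the tile, with its centre about 1 mm from the tile's.
- **Panel:** it is flush within about 1–2 mm and about 0.2° (0.003 rad). It did not move when the weight went on.
- **Weight:** it lies flat, within about 2.5 mm of the panel's centre.
- **Bystanders:** the brush pot, tape roll and spatula look unmoved in the pictures. I did not measure them.

**Disagreement between checks:** the two cameras differ by about 2.5 mm in x on the panel position, about what the 2 mm calibration allows. The four contact stops and each camera's own comparison of panel edge to cradle wall agree that the panel is flush. No check failed.

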